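# Shut a radio's battery cover on its gasket and hold it

## Robot

A 6-joint arm with a two-finger parallel gripper is mounted at the origin on the work surface. World frame = base frame: x ahead of the robot, y to its left, z up, the work surface at z = 0. Lengths are in m, angles in rad, forces in N, time in s.
With the tool pointing down it reaches from about 0.325 to 0.775 m from the base axis. Payload 9.3 kg.
Tool frame: the origin (TCP) lies on the centre line of the jaws, within the pads' length; the fingertips stand 17 mm ahead of it and the grasp point (between the pads) lies 2 mm behind it (bot.tcp_to_tips is the distance from the TCP to the fingertips, in m); z points along the fingers, y is the line along which they close (so a half turn about z gives the same grasp; the last joint's range is limited). The gripper opens to 85 mm and grips with 20 to 120 N. Pads are 22 mm wide; open, the fingers measure 114 mm over their backs; the gripper's body (76 mm by 85 mm) begins 54 mm behind the grasp point. The pads swing forward as they close: fully open they stand 13 mm farther back than shut.
Start: joints at [1.1, 0.259, 0.021, 1.334, 0, 1.418], TCP at [0.172, 0.522, 0.248] pointing down, gripper open.
Joint ranges: [-3.04, 3.04], [-0.91, 1.82], [-1.04, 1.36], [-1.92, 1.95], [-1.52, 1.45], [-3.14, 3.14]. Speed limits (rad/s): [2.22, 2.22, 2.79, 3.14, 3.14, 3.14].

## Interface

Orientations are given as a 3x3 rotation matrix whose columns are the frame's x, y, z axes.
In Python, from rig import bot, optics, finish_job, boxes_of, masks_of, pinpoint gives the robot as it stands. The module is installed in compiled form; this text tells all that it offers.
- The arm moves only by the shell command python3 -m creep 'ROWS' [OPENING] [FORCE]. ROWS is JSON, a list of rows, each an object of numbers: "dx", "dy", "dz": the shift along the tool's x, y, z in m; "rx", "ry", "rz": the turn, a rotation vector about the tool's x, y, z in degrees. A call has 1 to 8 rows; each row is the pose to reach, as a shift and turn from the pose commanded when the call began, along the tool's axes at that moment; what a row does not reach only later rows make up. A row lasts 1/8 s, in which the tool goes at most 62.5 mm and 10.7 degrees, less where a joint would pass 70% of its speed; a pose out of reach is approached as far as the arm can. A call with a gripper value outside its range is refused whole. OPENING is the opening, from 0 (shut) to 1 (fully open), set as the call begins (- or left out, the last holds). The fingers move at their own pace and stop on an object; FORCE is the grip in N (left out, the last holds). Time passes only in rows, so rows that repeat a pose let the fingers close. It gives the time, the measured TCP pose, the force, the opening and the grip force at its end, in the units of the state.
- bot.read_state(): the state, without advancing time (a new reading comes with each control period).
- optics.capture(name): name is "scene" or "side" or "wrist"; returns a dict with "frame" (480x640x3 uint8, red, green, blue), "fx", "fy", "cx", "cy" (pixels), "dist_coeffs" ([k1, k2, p1, p2, k3] as OpenCV has them; the pictures are not rectified), "R" (3x3) and "t" (3): a world point X has camera coordinates R X + t; the wrist camera has in their place "mount" (4x4, takes a point from camera to tool coordinates, whose origin is the TCP and whose axes are the flange's). Camera axes: x right, y down, z forward; pixel columns grow to the right and rows downward; lengths in m; the calibration is good to about 2 mm. A picture is of the moment at which its call begins: read the wrist's pose just before it. There is no depth.
- finish_job(): hands the job in; it is judged then, once.
Trained networks look in the newest picture that a camera, given by its name, has taken for a name from the list of things; names that differ only in an ending like _2 or _b are one class to them, and where a whole thing is asked for, a point or a joint stands for the part that bears it (a point fixed in the world has none). Each returns a list of dicts, best first, with "confidence" (0 to 1); they miss things now and then, are a little off and sometimes report something else, mostly with a low value. They report only what shows in the picture. A call takes as long as a camera call.
- boxes_of(label, camera): "bbox" ([left, top, width, height] in pixels, round what is visible of it).
- masks_of(label, camera): "mask" (480x640 bool, what is visible of it) and "bbox" ([left, top, width, height] in pixels, round what is visible of it).
- pinpoint(label, camera): "uv" ([column, row] in pixels: a listed point, or the origin of a listed thing).
The state is a dict: "t": time; "joint_positions": joint angles; "joint_vel": joint speeds; "tau": joint torques, N m; "position": TCP position; "eef_rot": TCP orientation; "force": force on the tool from outside, world axes, zero at the start; "moment": the same for the moment, N m; "finger_gap": finger opening in m; "grip_force": force on a finger pad.
Only numpy, scipy, OpenCV 4.12 (cv2) and the standard library are available. Lean on these libraries where they do the work, as an engineer would, in place of code of your own. Each camera call takes 0.05 s, during which the arm holds its last target. There are 200 camera calls.

## Task

The battery cover of the radio on the bench stands open: swing it down, turn the red wing of its quarter-turn fastener until it lines up with the two yellow marks so that the bar underneath can drop through the slot in the frame, then press the cover down flush on the frame against its gasket. Do not lock the fastener: leave the wing in line with the marks and finish while still holding the cover pressed fully home, so that I can check the seal all round. Leave the other things on the bench where they are.

Things in the scene. Friction and masses are not known exactly. Their poses are not given: they have to be found in the camera images.
- radio: grey die-cast radio fixed on the bench, 230 (x) by 250 (y) by 70 mm high, round connectors on its +x side; origin at the centre of its underside, z up. In its top the battery bay with a raised aluminium frame, 150 x 140 mm, and black gasket; beside it, 100 mm from the middle in +y and -y, a dark carrying bow along x, 110 mm long, up to 96 mm above the bench
- cover (a joint): opening angle (rad) of the aluminium cover: 0 flush on the frame, up to 1.1; stays where left (stiff hinge on the frame's -x side, along the radio's y). With the fastener out of line its bar lands on the slotted plate and stops the cover at 0.07. Below 0.02 the gasket pushes back: some 10 N down beside the fastener brings it home; let go, it springs up
- cover_hinge (a point): middle of the cover's hinge axis, at mid-thickness of the cover; radio frame: x -78, z 78.5 mm. Axes move with the cover: x from hinge to free edge, y along the hinge, z out of the outer face. The cover reaches 158 mm out from the axis, is 140 mm wide, 3 mm thick, about 0.16 kg
- cover_face (a point): point on the cover's outer face, 125 mm out from the hinge and 45 mm to +y of the fastener: bare flat metal, good for pushing (so is the same place on the -y side); axes as cover_hinge
- fastener (a joint): angle (rad) of the quarter-turn fastener, growing counterclockwise seen from outside: at 0 and at 3.14 the wing and the 26 mm cross bar under it lie along the cover's y, in line with the two yellow marks and the slot; the bar passes the slot within about 0.12 of that. Turns from -0.7 to 3.84 against 0.07 N m friction and stays where left
- wing (a point): centre of the fastener's red wing, on the fastener's axis, 125 mm out from the hinge in the middle of the cover's width, 14 mm above the outer face. The wing is 9 mm thick, 30 mm long, 20 mm high, its top 24 mm above the face; its y axis runs along the wing's length, its z out of the cover
- screwdriver: bystander: screwdriver with blue handle, 190 mm long, lying to one side of the radio; origin under its middle
- spare_pack: bystander: blue battery pack 85 x 45 x 24 mm lying on the other side of the radio; origin under its middle
- feeler_gauge: bystander: steel feeler gauge set 92 x 14 x 11 mm behind the radio; origin under its middle
- flux_bottle: bystander: white bottle with red cap, 56 mm across, 150 mm tall; origin under its middle
- multimeter: bystander: yellow multimeter 165 x 82 x 50 mm; origin under its middle
- solder_reel: bystander: grey reel 56 mm across, 36 mm high; origin under its middle
- bit_box: bystander: black box of screwdriver bits 110 x 75 x 36 mm; origin under its middle

How it is judged:
On the way, in this order (a step that is already met when the one before it is completed fails the run):
1. the wing is turned in line with the yellow marks and the slot (within 0.3 rad) (angle between the y axis of wing and the y axis of cover_hinge, either way round below 0.3 rad), for 0.2 s.
2. then the cover is pressed flush on the frame (value of joint cover below 0.008 rad and angle between the y axis of wing and the y axis of cover_hinge, either way round below 0.3 rad), for 0.3 s.
At the end, for the whole second after the job is handed in: the robot is still pressing on the cover or its fastener (contact force over 3 N), the cover is flush on the frame (opening under 0.008 rad, about 1 mm at its free edge), the wing is within 0.3 rad (17 degrees) of the yellow marks, and no bystander has been moved by more than 30 mm (all of step 2 and contact force between any of the fingers, the arm and cover above 3 N and distance of each of screwdriver, spare_pack, feeler_gauge, flux_bottle, multimeter, solder_reel, bit_box from where it was at the start of the episode below 0.03 m); the arm keeps its last pose, push and grip.
It fails at once if one of the bystanders is moved by more than 30 mm (distance of any of screwdriver, spare_pack, feeler_gauge, flux_bottle, multimeter, solder_reel, bit_box from where it was at the start of the episode above 0.03 m).
It also fails if it takes over 45 s, if anything falls off the work surface, if the arm or the gripper's body presses on something with over 40 N, if the wrist force passes 120 N, or if a joint passes its speed limit or range.

## Working session

There is one attempt and no reset: what is moved stays moved. The work goes in short steps, Python scripts to look and compute and a shell command to move; the robot and the scene stay as the last step left them, time stands still between calls to the robot, and variables do not carry over. Pictures are saved under pics/ and viewed, at most 10 in all, crops included, and the job is handed in when it is done.

```bash
mkdir -p pics
cat > h.py <<'E'
import numpy as np, cv2
from rig import bot, optics, boxes_of, masks_of, pinpoint
def cap(n):
    s=bot.read_state(); c=optics.capture(n)
    if n=="wrist":
        T=np.eye(4);T[:3,:3]=np.array(s["eef_rot"]);T[:3,3]=s["position"]
        M=np.linalg.inv(T@np.array(c["mount"])); c["R"]=M[:3,:3]; c["t"]=M[:3,3]
    c["K"]=np.array([[c["fx"],0,c["cx"]],[0,c["fy"],c["cy"]],[0,0,1.]]); c["R"]=np.array(c["R"]);c["t"]=np.array(c["t"]);c["d"]=np.array(c["dist_coeffs"],float)
    return c
def save(c,f): cv2.imwrite(f,c["frame"][:,:,::-1])
def proj(c,X): return cv2.projectPoints(np.atleast_2d(np.array(X,float)),cv2.Rodrigues(c["R"])[0],c["t"],c["K"],c["d"])[0][:,0]
def ray(c,uv):
    n=cv2.undistortPoints(np.array([[uv]],float),c["K"],c["d"])[0,0]
    d=c["R"].T@np.array([n[0],n[1],1]); return -c["R"].T@c["t"], d/np.linalg.norm(d)
def tri(rs):
    A=0;b=0
    for o,d in rs:
        P=np.eye(3)-np.outer(d,d);A=A+P;b=b+P@o
    return np.linalg.solve(A,b)
E
python3 - <<'E'
from h import *
for n in ["scene","side","wrist"]:
    c=cap(n); save(c,f"pics/{n}0.png")
    print(n,"pos",-c["R"].T@c["t"])
    for l in ["radio","cover_hinge","cover_face","wing","screwdriver","spare_pack","feeler_gauge","flux_bottle","multimeter","solder_reel","bit_box"]:
        p=pinpoint(l,n)[:2]
        for q in p: 
            o,d=ray(c,q["uv"]); print(l,np.round(q["uv"],1),round(q["confidence"],2), np.round((o-d*o[2]/d[2])[:2],3))
E
```

```text
scene pos [0.96816165 0.62084632 1.08849815]
radio [339.6 244.2] 0.88 [ 0.524 -0.023]
cover_hinge [341.7 244. ] 0.69 [ 0.519 -0.021]
cover_hinge [375.2 217.7] 0.66 [ 0.408 -0.042]
cover_face [329.9 225.2] 0.68 [ 0.512 -0.082]
wing [331.3 204.9] 0.52 [ 0.475 -0.134]
screwdriver [316.9 187. ] 0.89 [ 0.474 -0.202]
screwdriver [496.5 364.1] 0.34 [0.421 0.402]
spare_pack [375.1 309.7] 0.93 [0.555 0.164]
flux_bottle [229.1 145.1] 0.9 [ 0.592 -0.456]
multimeter [445.9 437.7] 0.83 [0.603 0.462]
solder_reel [296.8 131.2] 0.9 [ 0.412 -0.403]
bit_box [500.  365.5] 0.77 [0.417 0.408]
bit_box [271.2 255.1] 0.22 [ 0.674 -0.083]
side pos [-0.00205605  0.87131466  1.16662227]
radio [385.4 180.2] 0.63 [ 0.592 -0.452]
radio [339.3 268.6] 0.6 [ 0.508 -0.023]
cover_hinge [352.6 263.2] 0.57 [ 0.487 -0.063]
cover_hinge [286.9 306.1] 0.23 [0.552 0.172]
cover_face [315.3 230.6] 0.94 [ 0.652 -0.113]
screwdriver [380.4 237. ] 0.49 [ 0.473 -0.203]
screwdriver [329.4 225.4] 0.28 [ 0.629 -0.157]
spare_pack [282.6 305.1] 0.65 [0.564 0.176]
feeler_gauge [307.5 233.3] 0.41 [ 0.665 -0.089]
flux_bottle [386.3 181.1] 0.76 [ 0.588 -0.45 ]
flux_bottle [381.9 234.1] 0.68 [ 0.475 -0.217]
multimeter [202.8 373.6] 0.89 [0.599 0.46 ]
multimeter [380.3 235. ] 0.55 [ 0.477 -0.21 ]
solder_reel [423.9 204. ] 0.82 [ 0.429 -0.417]
solder_reel [274.9 394.3] 0.35 [0.419 0.403]
bit_box [275.3 395.4] 0.62 [0.417 0.405]
wrist pos [0.09762944 0.54657832 0.3740354 ]
bit_box [293.  394.1] 0.79 [0.415 0.408]
```

View pics/scene0.png

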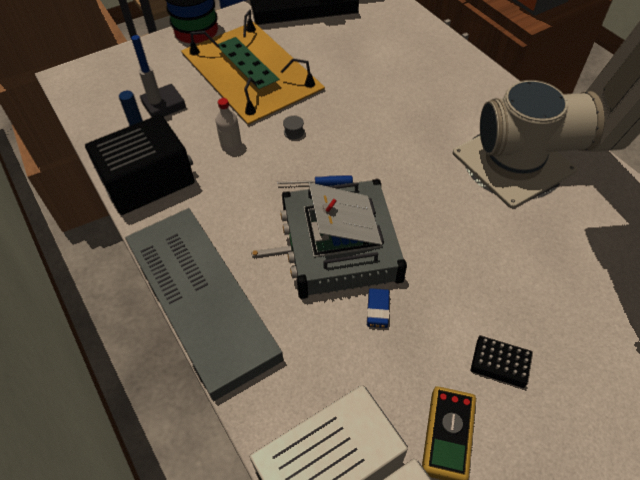

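View pics/side0.png

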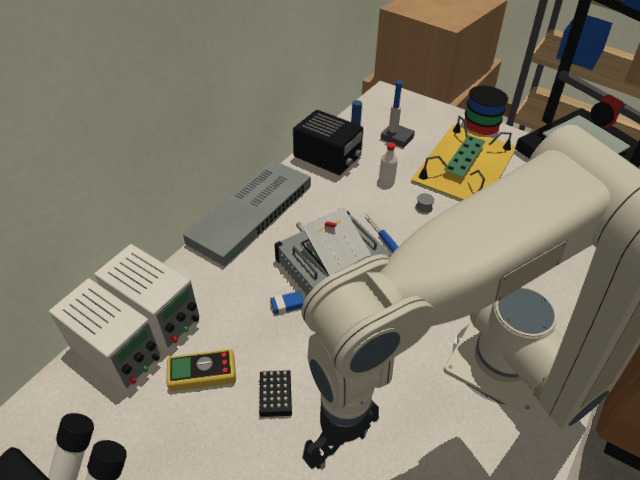

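Scene and side views: the radio is at about (340,240) in the scene view, with its hinge on the robot's side and the cover open by roughly 30–40°. The red wing at (331,205) is out of line with the marks. Next I need the tool axes, then I'll move to a near view.

Run:
```python
from h import *
s=bot.read_state(); R=np.array(s["eef_rot"]);p=np.array(s["position"]);print(np.round(R,3),p,s["finger_gap"])
c=cap("wrist");print(np.round(c["mount"],3))
sc=cap("scene");sd=cap("side")
def pp(l,n): return pinpoint(l,n)[0]["uv"]
# radio corners: mask rectangle
for n,cc in (("scene",sc),("side",sd)):
    for l in("wing","cover_face","cover_hinge"):
        print(n,l,[(np.round(q["uv"],1).tolist(),round(q["confidence"],2)) for q in pinpoint(l,n)], [(b["bbox"],round(b["confidence"],2)) for b in boxes_of(l,n)[:2]])
g=np.array([.44,-.04,.42]); print("tool shift",R.T@(g-p))
# bow ends etc in zoomed scene crop
im=cv2.resize(sc["frame"][165:305,240:420],None,fx=4.2,fy=4.2,interpolation=cv2.INTER_CUBIC); cv2.imwrite("pics/crop.png",im[:,:,::-1])
```

```text
[[-0.95   0.312 -0.   ]
 [ 0.312  0.95   0.   ]
 [ 0.     0.    -1.   ]] [0.17186899 0.52247321 0.24827258] 0.08538112415743211
[[ 0.001 -0.952 -0.306  0.078]
 [ 1.     0.     0.001 -0.   ]
 [-0.001 -0.306  0.952 -0.126]
 [ 0.     0.     0.     1.   ]]
scene wing [([328.3, 206.2], 0.5)] [([469.2, 334.9, 63.5, 51.6], 0.48), ([318.8, 198.6, 17.1, 12.6], 0.46)]
scene cover_face [([331.5, 222.8], 0.89)] [([309.0, 183.4, 75.4, 60.7], 0.93), ([280.8, 173.6, 73.0, 12.0], 0.52)]
scene cover_hinge [([373.5, 219.3], 0.88)] [([306.9, 181.2, 75.5, 65.2], 0.68)]
side wing [([330.7, 224.1], 0.46)] [([324.9, 220.1, 8.9, 11.4], 0.58)]
side cover_face [([313.8, 230.3], 0.86), ([286.8, 306.7], 0.35)] []
side cover_hinge [([352.3, 264.3], 0.75), ([305.0, 233.5], 0.52)] [([305.8, 207.2, 65.3, 66.1], 0.66)]
tool shift [-0.43047168 -0.45051039 -0.17174161]
```

View pics/crop.png

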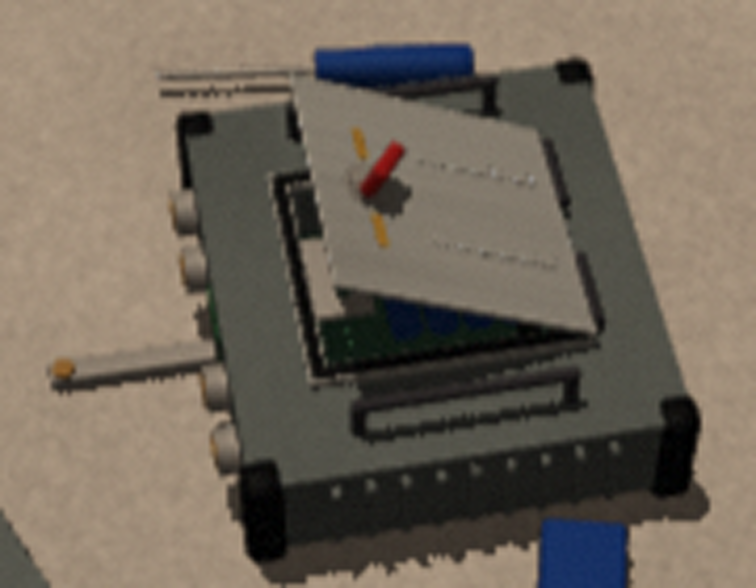

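The crop shows the cover's free edge at the left (295,80)–(335,287), the hinge at the right (540,130)–(600,335) and the wing running (365,190)–(400,150). The yellow marks run (358,130)–(380,245), so the wing is well out of line. I'll move to a near view and fit the poses there.

```bash
python3 -m creep '[{"dz":-0.06,"dx":-0.03,"dy":-0.03},{"dx":-0.43,"dy":-0.45,"dz":-0.172},{"dx":-0.43,"dy":-0.45,"dz":-0.172},{"dx":-0.43,"dy":-0.45,"dz":-0.172},{"dx":-0.43,"dy":-0.45,"dz":-0.172},{"dx":-0.43,"dy":-0.45,"dz":-0.172},{"dx":-0.43,"dy":-0.45,"dz":-0.172},{"dx":-0.43,"dy":-0.45,"dz":-0.172}]' 0
cat > fit.py <<'E'
from h import *
from scipy.optimize import least_squares
def model(q):
    x,y,w,a=q
    Rz=cv2.Rodrigues(np.array([0,0,w]))[0]; Ry=cv2.Rodrigues(np.array([0,-a,0]))[0]
    rad=lambda P: np.array([x,y,0])+Rz@(np.array(P)/1e3)
    cov=lambda P: np.array([x,y,0])+Rz@(np.array([-78,0,78.5])/1e3+Ry@(np.array(P)/1e3))
    return rad,cov,Rz@Ry
def pts(q):
    rad,cov,_=model(q)
    return [rad((115,125,70)),rad((-115,125,70)),rad((-115,-125,70)),rad((115,-125,70)),cov((158,-70,1.5)),cov((158,70,1.5)),cov((0,70,1.5)),cov((0,-70,1.5))]
E
python3 - <<'E'
from fit import *
sc=cap("scene");sd=cap("side")
uv=np.array([(240,480),(695,405),(585,62),(182,118),(295,80),(335,287),(600,335),(540,130)])/4.2+[240,165]
def res(q):
    r=[(proj(sc,pts(q))-uv).ravel()]
    _,cov,_=model(q)
    r.append((proj(sd,[cov((125,45,1.5)),cov((0,0,0))])-[[314,230.4],[352.4,263.8]]).ravel())
    return np.concatenate(r)
s=least_squares(res,[.52,-.02,0,.6],loss="soft_l1");print(np.round(s.x,4),np.round(res(s.x).reshape(-1,2),1).tolist())
_,cov,Rc=model(s.x)
# wing ends
o=cov((125,0,24+1.5)); n=Rc[:,2]
E=[]
for c in ((365,190),(400,150)):
    O,d=ray(sc,np.array(c)/4.2+[240,165]); h=cov((125,0,20)); P=O+d*((h-O)@n)/(d@n); E.append((Rc.T@(P-h))*1e3)
print(np.round(E,1)); v=E[1]-E[0]; print("f",np.degrees(np.arctan2(-v[0],v[1])))
print("wing",cov((125,0,15.5)),"face",cov((125,45,1.5)))
save(cap("wrist"),"pics/w1.png");
E
```

```text
[ 0.523  -0.0192 -0.397   0.4865] [[1.4, 2.0], [-0.4, 3.8], [-0.5, -0.5], [-0.2, -1.0], [-1.8, -1.6], [-0.7, -0.3], [0.1, -0.4], [0.5, 0.0], [1.5, 2.2], [-1.0, 2.3]]
[[ 14.4  20.    0. ]
 [-12.5 -12.8  -0. ]]
f 140.56703830652717
wing [ 0.54629366 -0.02894233  0.15064277] face [0.56972957 0.0100269  0.13826708]invalid input at $[0]: expected keys dx, dy, dz, rx, ry, rz
```

View pics/w1.png

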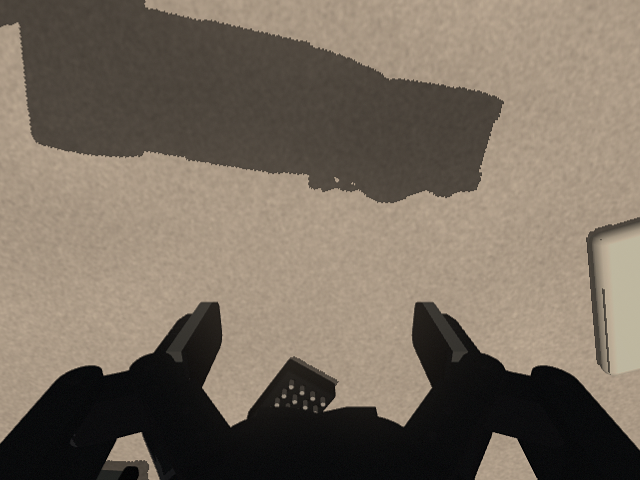

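The first move was refused because every row needs all six keys, so this view only shows bare bench with the bit box at (300,385). The fit puts the radio at (0.523, -0.019) with yaw -0.40, the cover at 0.49 and the wing about 40° short of the marks.

```bash
python3 -m creep '[{"dx":-0.03,"dy":-0.03,"dz":-0.05,"rx":0,"ry":0,"rz":0},{"dx":-0.43,"dy":-0.42,"dz":-0.132,"rx":0,"ry":0,"rz":0},{"dx":-0.43,"dy":-0.42,"dz":-0.132,"rx":0,"ry":0,"rz":0},{"dx":-0.43,"dy":-0.42,"dz":-0.132,"rx":0,"ry":0,"rz":0},{"dx":-0.43,"dy":-0.42,"dz":-0.132,"rx":0,"ry":0,"rz":0},{"dx":-0.43,"dy":-0.42,"dz":-0.132,"rx":0,"ry":0,"rz":0},{"dx":-0.43,"dy":-0.42,"dz":-0.132,"rx":0,"ry":0,"rz":0},{"dx":-0.43,"dy":-0.42,"dz":-0.132,"rx":0,"ry":0,"rz":0}]' 0 && python3 -m creep '[{"dx":0,"dy":0,"dz":0,"rx":0,"ry":0,"rz":0},{"dx":-0.1,"dy":-0.1,"dz":-0.032,"rx":0,"ry":0,"rz":0},{"dx":-0.1,"dy":-0.1,"dz":-0.032,"rx":0,"ry":0,"rz":0},{"dx":-0.1,"dy":-0.1,"dz":-0.032,"rx":0,"ry":0,"rz":0}]'
python3 - <<'E'
from fit import *
s=bot.read_state();print(np.round(s["position"],3),np.round(s["joint_positions"],2))
save(cap("wrist"),"pics/w2.png")
c=cap("wrist")
for l in("wing","cover_face","cover_hinge"): print(l,[(np.round(q["uv"],1).tolist(),round(q["confidence"],2)) for q in pinpoint(l,"wrist")])
print(proj(c,pts([ 0.523,-0.0192,-0.397,0.4865])).round())
E
```

```text
t: 3.7
position: [0.3904, 0.1007, 0.3616]
eef_rot: [[-0.95, 0.313, 0.001], [0.313, 0.95, 0.0], [-0.001, 0.0, -1.0]]
force: [1.7, -0.1, -0.3]
finger_gap: 0.0
grip_force: 0.0
t: 4.2
position: [0.4548, -0.0253, 0.393]
eef_rot: [[-0.949, 0.314, -0.0], [0.314, 0.949, -0.0], [0.0, -0.0, -1.0]]
force: [0.1, -0.0, 0.2]
finger_gap: -0.0003
grip_force: 0.0
[ 0.455 -0.025  0.393] [-0.24  0.09  0.18  1.66 -0.    0.08]
wing [([337.8, 279.2], 0.56)]
cover_face [([372.6, 283.2], 0.84)]
cover_hinge [([342.6, 186.0], 0.6)]
[[410. 316.]
 [439. 162.]
 [249. 147.]
 [247. 304.]
 [278. 301.]
 [391. 309.]
 [395. 188.]
 [289. 179.]]
```

View pics/w2.png

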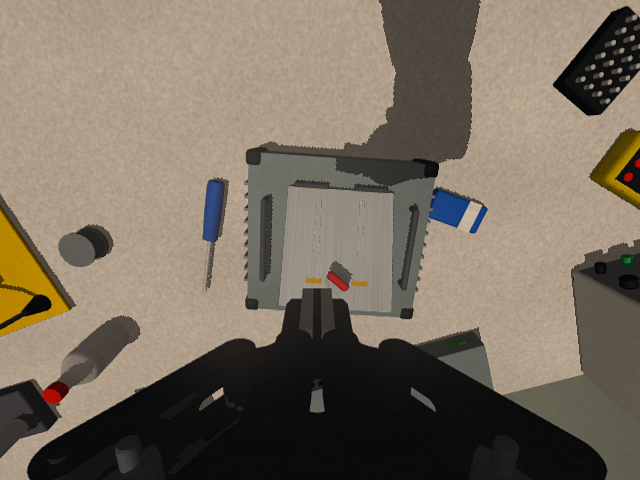

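The wrist view shows the radio corners at (247,152), (437,163), (408,316) and (248,308). The hinge corners are at (289,186) and (392,190), and the wing is at (338,281), skewed against the marks at (313,281) and (360,284). I'll refine the fit with these.

Run:
```python
from fit import *
sc=cap("scene");w=cap("wrist")
uv=np.array([(240,480),(695,405),(585,62),(182,118),(295,80),(335,287),(600,335),(540,130)])/4.2+[240,165]
uw=np.array([(410,316),(437,163),(248,151),(247,306),(278,306),(394,316),(393,190),(289,185)])
def res(q):
    _,cov,_=model(q)
    return np.concatenate([(proj(sc,pts(q))-uv).ravel(),(proj(w,pts(q))-uw).ravel(),(proj(w,[cov((125,45,1.5)),cov((125,0,15.5))])-[[372.6,283.2],[338,280]]).ravel()])
s=least_squares(res,[.52,-.02,-.4,.5],loss="soft_l1");print(np.round(s.x,4),np.round(res(s.x).reshape(-1,2),1).tolist())
_,cov,Rc=model(s.x); np.save("q.npy",s.x)
print("wing",cov((125,0,15.5)),"face",cov((125,45,1.5)))
h=cov((125,0,25.5)); 
for cc,ends in((w,((327,273),(349,290))),):
    E=[]
    for e in ends:
        O,d=ray(cc,e); P=O+d*((h-O)@Rc[:,2])/(d@Rc[:,2]);E.append(Rc.T@(P-h)*1e3)
    v=E[1]-E[0];print(np.round(E,1),np.degrees(np.arctan2(-v[0],v[1])))
st=bot.read_state();R=np.array(st["eef_rot"]);p=np.array(st["position"])
q=s.x.copy()
for a in (q[3],.07):
    q[3]=a;_,cov,_=model(q)
    for P in((125,-40,1.5),):
        t=cov(P);print(a,"face target",t.round(4),"tool shift for tips",(R.T@(t+[0,0,.017]-p)).round(4))
```

```text
[ 0.5244 -0.017  -0.3847  0.5118] [[2.2, 3.6], [0.3, 4.2], [-1.2, 0.0], [-0.8, 0.4], [-1.3, -1.6], [0.7, -0.2], [0.5, 0.2], [0.1, 0.6], [0.1, 1.1], [0.1, 1.4], [-0.1, -0.1], [0.0, 1.2], [0.2, -1.3], [-2.0, -4.3], [0.7, 0.0], [-0.8, -2.3], [-0.1, 0.3], [-0.3, 0.3]]
wing [ 0.54610902 -0.02574332  0.1532286 ] face [0.56935051 0.01339539 0.14102224]
[[ -6.9 -13.9  -0. ]
 [ 11.3  12.8  -0. ]] -34.23820128311761
0.5117632451524031 face target [ 0.5375 -0.0654  0.141 ] tool shift for tips [-0.0936 -0.0149  0.2351]
0.07 face target [ 0.5526 -0.0715  0.0887] tool shift for tips [-0.1099 -0.016   0.2874]
```

```bash
python3 -m creep '[{"dx":-0.05,"dy":-0.01,"dz":0.03,"rx":0,"ry":0,"rz":0},{"dx":-0.095,"dy":-0.015,"dz":0.08,"rx":0,"ry":0,"rz":0},{"dx":-0.095,"dy":-0.015,"dz":0.14,"rx":0,"ry":0,"rz":0},{"dx":-0.095,"dy":-0.015,"dz":0.2,"rx":0,"ry":0,"rz":0},{"dx":-0.095,"dy":-0.015,"dz":0.225,"rx":0,"ry":0,"rz":0},{"dx":-0.1,"dy":-0.015,"dz":0.24,"rx":0,"ry":0,"rz":0},{"dx":-0.104,"dy":-0.016,"dz":0.255,"rx":0,"ry":0,"rz":0},{"dx":-0.107,"dy":-0.016,"dz":0.268,"rx":0,"ry":0,"rz":0}]'; python3 -m creep '[{"dx":-0.002,"dy":0,"dz":0.009,"rx":0,"ry":0,"rz":0},{"dx":-0.003,"dy":0,"dz":0.017,"rx":0,"ry":0,"rz":0},{"dx":-0.003,"dy":0,"dz":0.017,"rx":0,"ry":0,"rz":0}]'
```

```text
t: 5.55
position: [0.5511, -0.0723, 0.125]
eef_rot: [[-0.95, 0.312, 0.001], [0.312, 0.95, -0.0], [-0.001, 0.0, -1.0]]
force: [-0.2, 0.7, 0.4]
finger_gap: -0.0001
grip_force: 0.0
t: 5.92
position: [0.5531, -0.0732, 0.1077]
eef_rot: [[-0.95, 0.313, -0.0], [0.313, 0.95, 0.0], [0.0, 0.0, -1.0]]
force: [0.1, 0.2, -0.0]
finger_gap: 0.0002
grip_force: 0.0
```

```bash
python3 -m creep '[{"dx":0,"dy":0,"dz":0.004,"rx":0,"ry":0,"rz":0},{"dx":0,"dy":0,"dz":0.004,"rx":0,"ry":0,"rz":0}]';python3 - <<'E'
from h import *
save(cap("scene"),"pics/s3.png");c=cap("scene")
im=cv2.resize(c["frame"][165:305,240:420],None,fx=4.2,fy=4.2,interpolation=cv2.INTER_CUBIC); cv2.imwrite("pics/crop3.png",im[:,:,::-1])
E
```

```text
t: 6.18
position: [0.5535, -0.0733, 0.1059]
eef_rot: [[-0.95, 0.312, 0.002], [0.312, 0.95, -0.001], [-0.003, -0.0, -1.0]]
force: [-4.1, 1.2, 14.8]
finger_gap: -0.0003
grip_force: 7.6
```

View pics/crop3.png

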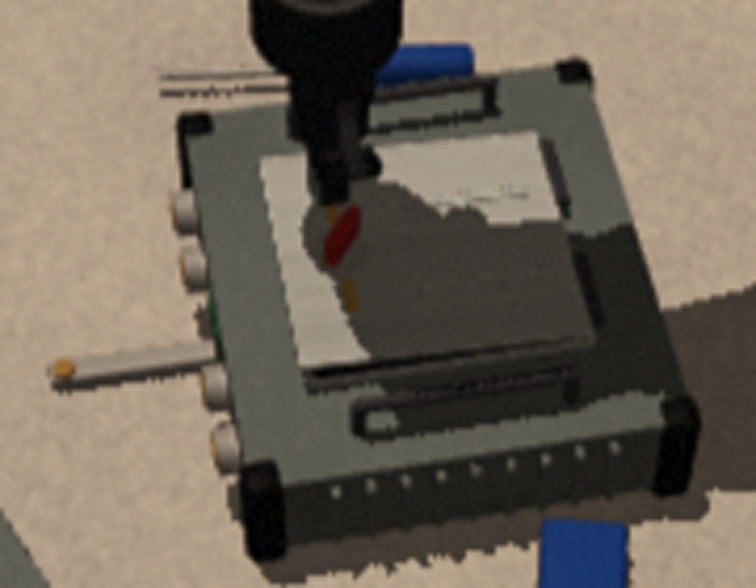

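The crop shows the cover down, stopped just open on its bar, with the wing at (342,237) still skewed. The force is 15 N, as expected at 0.07. Now I'll lift, open and look from above the wing.

```bash
python3 -m creep '[{"dx":0,"dy":0,"dz":-0.05,"rx":0,"ry":0,"rz":0},{"dx":0,"dy":0.02,"dz":-0.08,"rx":0,"ry":0,"rz":-10},{"dx":0,"dy":0.041,"dz":-0.08,"rx":0,"ry":0,"rz":-20},{"dx":0,"dy":0.041,"dz":-0.08,"rx":0,"ry":0,"rz":-30},{"dx":0,"dy":0.041,"dz":-0.08,"rx":0,"ry":0,"rz":-40},{"dx":0,"dy":0.041,"dz":-0.08,"rx":0,"ry":0,"rz":-49},{"dx":0,"dy":0.041,"dz":-0.08,"rx":0,"ry":0,"rz":-49},{"dx":0,"dy":0.041,"dz":-0.08,"rx":0,"ry":0,"rz":-49}]' 1
cat > wing.py <<'E'
from fit import *
import sys
def look(a,h=25.5):
    q=np.load("q.npy");q[3]=a;_,cov,Rc=model(q)
    c=cap("wrist");f=c["frame"].astype(int)
    m=((f[...,0]>90)&(f[...,0]>2.2*f[...,1])&(f[...,0]>2.2*f[...,2])).astype(np.uint8)
    n,l,st,ce=cv2.connectedComponentsWithStats(m); e=proj(c,[cov((125,0,15.5))])[0]
    k=min(range(1,n),key=lambda i:np.hypot(*(ce[i]-e))+(1e4 if st[i,4]<30 else 0))
    pts_=np.argwhere(l==k)[:,::-1]
    H=cov((125,0,h));P=[]
    for u in pts_[::3]:
        O,d=ray(c,u);X=O+d*((H-O)@Rc[:,2])/(d@Rc[:,2]);P.append(Rc.T@(X-H)*1e3)
    P=np.array(P)[:,:2].astype(np.float32); r=cv2.minAreaRect(P); b=cv2.boxPoints(r)
    E=sorted([(np.hypot(*(b[1]-b[0])),b[1]-b[0]),(np.hypot(*(b[2]-b[1])),b[2]-b[1])],key=lambda t:t[0])
    v=E[1][1]; ang=(np.degrees(np.arctan2(-v[0],v[1]))+90)%180-90
    print("wing: centre mm in cover",np.round(r[0],1),"sides",[round(float(t[0]),1) for t in E],"f deg",round(ang,1),"px",st[k].tolist())
    return c,cov,Rc,r[0],ang
E
python3 - <<'E'
from wing import *
c,cov,Rc,_,_=look(.07); save(c,"pics/w4.png")
st=bot.read_state();print(np.round(st["position"],4),np.round(st["joint_positions"],2),st["finger_gap"]);print("wing",cov((125,0,15.5)),pinpoint("wing","wrist"))
E
```

```text
t: 7.28
position: [0.566, -0.0342, 0.1842]
eef_rot: [[-0.861, -0.509, 0.0], [-0.509, 0.861, -0.0], [-0.0, -0.0, -1.0]]
force: [0.4, -0.8, -0.0]
finger_gap: 0.0853
grip_force: 0.0
wing: centre mm in cover [ -1.7 -10.2] sides [7.6, 17.8] f deg -38.0 px [304, 236, 13, 28, 250]
[ 0.566  -0.0342  0.1841] [-0.21  0.31 -0.07  1.19  0.   -0.74] 0.08525050437254393
wing [ 0.56670063 -0.03407964  0.1027049 ] [{'uv': [309.3, 254.5], 'confidence': 0.92}]
```

View pics/w4.png

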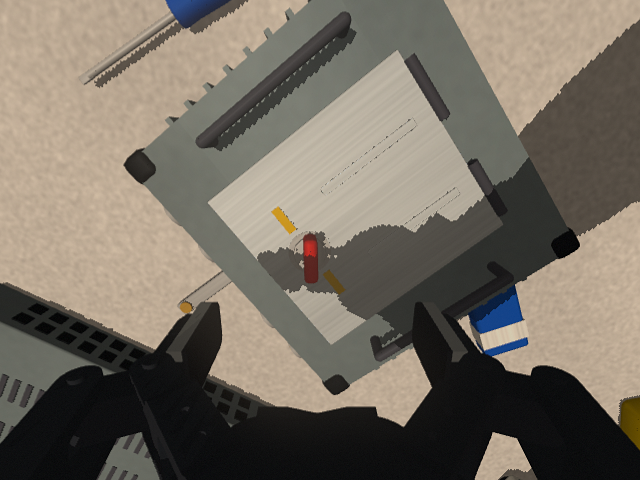

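The wrist view shows the wing at (304–317, 235–283), half in shadow and nearly along the tool's x axis. I'll relax the red threshold and work out the approach.

```bash
sed -i 's/f\[...,0\]>90/f[...,0]>45/' wing.py
python3 - <<'E'
from wing import *
c,cov,Rc,ctr,ang=look(.07,22)
st=bot.read_state();R=np.array(st["eef_rot"]);p=np.array(st["position"])
for cc in ((0,0),ctr):
    W=cov((125+cc[0],cc[1],0)); 
    fr=np.radians(ang); wy=Rc@[-np.sin(fr),np.cos(fr),0]
    x=-wy; z=-Rc[:,2]; y=np.cross(z,x); G=np.c_[x,y,z]
    rv=np.degrees(cv2.Rodrigues(R.T@G)[0].ravel())
    for tip in (5,): # tips this far above face (1.5)
        t=W+Rc[:,2]*(1.5+tip+17)/1e3; print("shift",(R.T@(t-p)).round(4),"rot",rv.round(2))
E
```

```text
wing: centre mm in cover [ 2.5 -3.8] sides [8.2, 31.6] f deg -35.6 px [304, 236, 14, 47, 548]
shift [-0.0003  0.0002  0.0734] rot [ 3.22 -2.38 -1.64]
shift [ 0.0012 -0.0041  0.0732] rot [ 3.22 -2.38 -1.64]
```

```bash
python3 -m creep '[{"dx":0,"dy":-0.002,"dz":0.03,"rx":3.2,"ry":-2.4,"rz":-1.6},{"dx":0,"dy":-0.002,"dz":0.04,"rx":3.2,"ry":-2.4,"rz":-1.6},{"dx":0,"dy":-0.002,"dz":0.04,"rx":3.2,"ry":-2.4,"rz":-1.6}]'
python3 - <<'E'
from wing import *
c,cov,Rc,ctr,ang=look(.07,22); save(c,"pics/w5.png")
st=bot.read_state();R=np.array(st["eef_rot"]);p=np.array(st["position"])
for cc in ((0,0),ctr):
    W=cov((125+cc[0],cc[1],0)); 
    fr=np.radians(ang); wy=Rc@[-np.sin(fr),np.cos(fr),0]
    x=-wy; z=-Rc[:,2]; y=np.cross(z,x); G=np.c_[x,y,z]
    rv=np.degrees(cv2.Rodrigues(R.T@G)[0].ravel())
    t=W+Rc[:,2]*(1.5+5+17)/1e3; print("shift",(R.T@(t-p)).round(4),"rot",rv.round(2))
E
```

```text
t: 7.8
position: [0.5668, -0.0359, 0.1439]
eef_rot: [[-0.844, -0.533, 0.063], [-0.535, 0.844, -0.025], [-0.04, -0.055, -0.998]]
force: [0.2, 0.4, 0.9]
finger_gap: 0.0856
grip_force: 0.0
wing: centre mm in cover [ 2.1 -4.2] sides [8.1, 34.2] f deg -36.0 px [309, 253, 16, 60, 836]
shift [0.0013 0.0044 0.0336] rot [0.06 0.   0.37]
shift [0.0035 0.0002 0.0336] rot [0.06 0.   0.37]
```

View pics/w5.png

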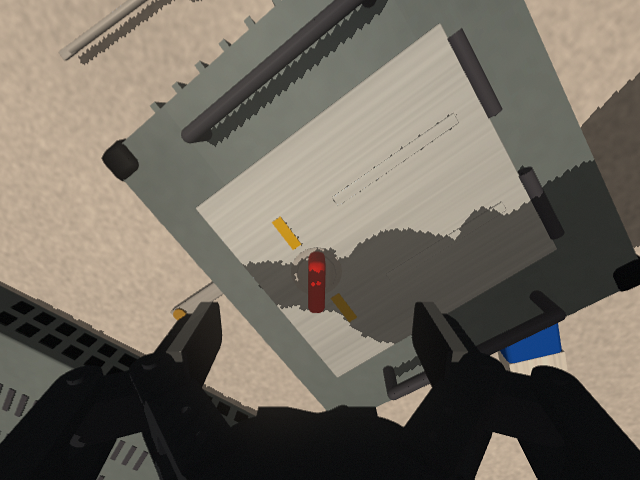

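The wing at (309–325, 253–313) is centred between the jaws. I'll descend and grip.

```bash
python3 -m creep '[{"dx":0.002,"dy":0,"dz":0.02,"rx":0,"ry":0,"rz":0},{"dx":0.002,"dy":0,"dz":0.033,"rx":0,"ry":0,"rz":0},{"dx":0.002,"dy":0,"dz":0.033,"rx":0,"ry":0,"rz":0}]'; python3 -m creep '[{"dx":0,"dy":0,"dz":0,"rx":0,"ry":0,"rz":0},{"dx":0,"dy":0,"dz":0,"rx":0,"ry":0,"rz":0},{"dx":0,"dy":0,"dz":0,"rx":0,"ry":0,"rz":0},{"dx":0,"dy":0,"dz":0,"rx":0,"ry":0,"rz":0},{"dx":0,"dy":0,"dz":0,"rx":0,"ry":0,"rz":0},{"dx":0,"dy":0,"dz":0,"rx":0,"ry":0,"rz":0}]' 0 35
```

```text
t: 8.22
position: [0.5674, -0.0379, 0.1105]
eef_rot: [[-0.843, -0.534, 0.063], [-0.536, 0.844, -0.025], [-0.04, -0.055, -0.998]]
force: [-0.4, 0.4, 0.8]
finger_gap: 0.0852
grip_force: 0.0
t: 8.98
position: [0.5676, -0.0379, 0.1113]
eef_rot: [[-0.843, -0.534, 0.065], [-0.536, 0.844, -0.026], [-0.041, -0.057, -0.998]]
force: [-0.3, 0.8, 2.8]
finger_gap: 0.0079
grip_force: 39.7
```

```bash
python3 -m creep '[{"dx":0,"dy":0,"dz":0,"rx":0,"ry":0,"rz":-6},{"dx":0,"dy":0,"dz":0,"rx":0,"ry":0,"rz":-12},{"dx":0,"dy":0,"dz":0,"rx":0,"ry":0,"rz":-18},{"dx":0,"dy":0,"dz":0,"rx":0,"ry":0,"rz":-24},{"dx":0,"dy":0,"dz":0,"rx":0,"ry":0,"rz":-30},{"dx":0,"dy":0,"dz":0,"rx":0,"ry":0,"rz":-36},{"dx":0,"dy":0,"dz":0,"rx":0,"ry":0,"rz":-36},{"dx":0,"dy":0,"dz":0,"rx":0,"ry":0,"rz":-36}]'
python3 - <<'E'
from wing import *
c,cov,Rc,ctr,ang=look(.07,22); save(c,"pics/w6.png")
st=bot.read_state();print(st["moment"]);R=np.array(st["eef_rot"])
a=Rc.T@R[:,0];print("tool x in cover",a.round(3))
E
```

```text
t: 9.98
position: [0.5676, -0.038, 0.111]
eef_rot: [[-0.37, -0.927, 0.065], [-0.929, 0.369, -0.026], [-0.0, -0.07, -0.998]]
force: [1.5, -0.2, 0.0]
finger_gap: 0.0081
grip_force: 39.3
wing: centre mm in cover [ 3.2 -5.5] sides [8.1, 36.1] f deg 0.8 px [307, 280, 20, 74, 1322]
[-0.18363907 -0.18111982 -0.01536574]
tool x in cover [ 0.006 -1.    -0.001]
```

View pics/w6.png

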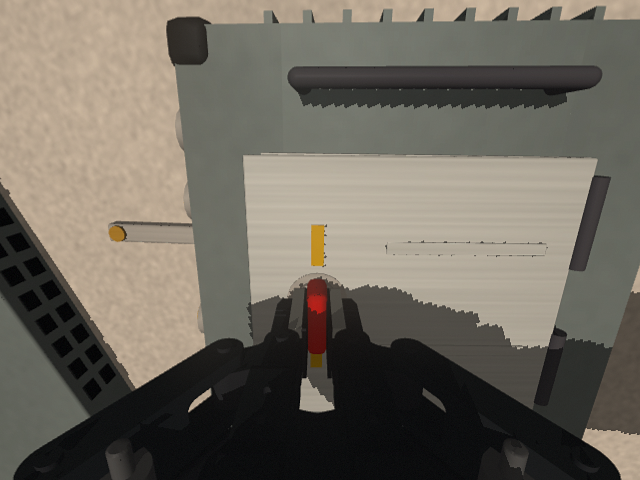

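The view shows the wing upright at (307–327, 280–354), in line with both yellow marks at (318,245) and (316,360). I'll press down in the grip, following the hinge arc.

```bash
python3 -m creep '[{"dx":0,"dy":-0.0003,"dz":0.003,"rx":-1.3,"ry":0,"rz":0},{"dx":0,"dy":-0.0006,"dz":0.006,"rx":-2.7,"ry":0,"rz":0},{"dx":0,"dy":-0.0008,"dz":0.009,"rx":-4,"ry":0,"rz":0},{"dx":0,"dy":-0.0008,"dz":0.0115,"rx":-4,"ry":0,"rz":0},{"dx":0,"dy":-0.0008,"dz":0.0115,"rx":-4,"ry":0,"rz":0},{"dx":0,"dy":-0.0008,"dz":0.0115,"rx":-4,"ry":0,"rz":0}]'
```

```text
t: 10.78
position: [0.5695, -0.0387, 0.1018]
eef_rot: [[-0.369, -0.93, 0.002], [-0.93, 0.369, -0.0], [-0.0, -0.002, -1.0]]
force: [-2.9, -0.9, 22.4]
finger_gap: 0.0081
grip_force: 42.5
```

```bash
python3 -m creep '[{"dx":0,"dy":0,"dz":0.0015,"rx":0,"ry":0,"rz":0},{"dx":0,"dy":0,"dz":0.0015,"rx":0,"ry":0,"rz":0},{"dx":0,"dy":0,"dz":0.0015,"rx":0,"ry":0,"rz":0},{"dx":0,"dy":0,"dz":0.0015,"rx":0,"ry":0,"rz":0}]';python3 - <<'E'
from wing import *
look(0.,22)
c=cap("scene");im=cv2.resize(c["frame"][165:305,240:420],None,fx=4.2,fy=4.2,interpolation=cv2.INTER_CUBIC); cv2.imwrite("pics/crop7.png",im[:,:,::-1])
E
```

```text
t: 11.28
position: [0.5696, -0.0387, 0.1016]
eef_rot: [[-0.368, -0.93, 0.003], [-0.93, 0.368, -0.001], [-0.0, -0.003, -1.0]]
force: [-7.5, 0.1, 36.0]
finger_gap: 0.0084
grip_force: 44.4
wing: centre mm in cover [ 3.3 -5.5] sides [8.1, 36.5] f deg 1.0 px [307, 280, 21, 75, 1340]
```

View pics/crop7.png

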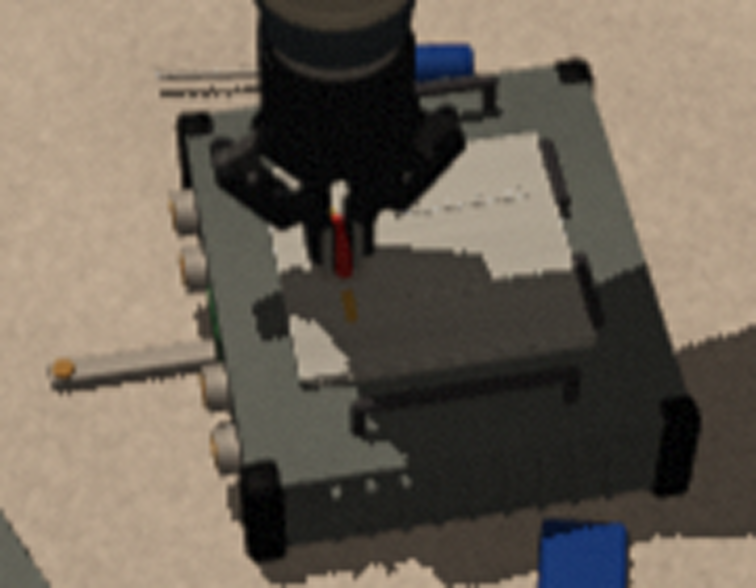

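The crop shows no gap left along the cover's edge at (305,385)–(595,340), with the wing in line at (342,245). An extra 14 N moved it only 0.2 mm, so the cover is on its hard stop.

```bash
python3 -c "
from rig import finish_job
print(finish_job())"
```

```text
the job is handed in; nothing more can be done
None
```

The cover is pressed fully home with about 36 N, the wing is within about 1° of the yellow marks and unlocked, and the arm is still holding it down; I handed the job in at about 11 s, touching none of the other things on the bench, though no verdict came back.

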